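Stand the rinsed tray on edge to drain

TASK

The rinsed steel tray lies flat on the white draining stand. Push it back against the stand's rails and tip it up so that it pivots on its rear edge, until it stands on that edge, squarely on the stand, leaning back against the rails with its open side towards them. Do not lift the tray off the stand, leave the jar, the dropper bottle and the slide box where they stand, and let go of the tray.

Things in the scene. Friction and masses are not known exactly. Their poses are not given: they have to be found in the camera images.
- stand: White plastic draining stand, fixed: block 110 mm (its x, front to rear) by 220 mm (y) by 50 mm high, with three horizontal rails along its rear edge. Origin: centre of the block's underside, on the bench. Its x axis points level from its open front to the rails, roughly to the robot's left (yaw 90 degrees, 20 more or less). Nothing is under the part of the tray that juts out over the block's front.
- rail_foot (a point): Middle of the foot of the rails, on the block's rear top edge (stand x = +55 mm, 50 mm above the bench). From here the rails' front faces lie in a plane that leans back 12 degrees from vertical, away from the block; the top rail ends 136 mm above the bench. Axes as the stand.
- tray: Loose shallow steel tray, 150 mm (its x) by 120 mm (y) by 12 mm high, floor and walls 3 mm thick, 0.25 to 0.5 kg. Origin: centre of its underside; z axis out of its open side. Starts flat on the block, x axis to the rails within 8 degrees. When done its z axis points at the rails, 12 degrees below level: rear wall's outside on the block, side walls' rims on the rails.
- tray_foot (a point): Middle of the tray's rear bottom edge (75 mm from its origin along its +x), the edge nearest the rails, on which it pivots; at the start 5 to 35 mm short of the rails. When the tray stands, this edge has moved about 12 mm out from the rails, the wall's height. Axes as the tray.
- tray_near (a point): Middle of the tray's front bottom edge (75 mm from its origin along its -x), the edge to be raised. At the start it juts out 50 to 70 mm over the block's front (40 mm once the tray is pushed to the rails), with a free gap 50 mm high below it. Axes as the tray.
- jar: White plastic jar, 54 mm diameter, 85 mm tall, loose, standing on the bench behind the rails; origin at the centre of its underside, z up. Leave it alone.
- dropper: Clear plastic bottle with a white cap, 40 mm diameter, 100 mm tall, loose, standing on the bench beside the stand's -y end (far from the robot); origin at the centre of its underside, z up. Leave it alone.
- slidebox: Cardboard slide box with a white lid, 80 by 150 by 35 mm, loose, on the bench behind the rails; origin at the centre of its underside. Leave it alone.
Not all that is in view belongs to the job. There is more than one size of the tray; the one meant has the size given above.

How it is judged (in metres and radians):
At the end, for the whole second after the job is handed in: The tray stands at rest on its rear edge, down on the block within 30 mm of the rails' foot, leaning back on the rails (z axis 95 to 110 degrees from straight up), within 10 degrees of square to them, its centre within 70 mm of the stand's middle (angle between tray's own z axis and vertical between 1.65 and 1.92 rad and z of tray_foot in the frame of stand between 0.04 and 0.065 m and x of tray_foot in the frame of stand between 0.025 and 0.065 m and y of tray in the frame of stand between -0.07 and 0.07 m and angle between the y axis of tray and the y axis of stand, either way round below 0.17 rad and linear speed of tray below 0.02 m/s and angular speed of tray below 0.1 rad/s); the robot touches nothing.
It fails at once if the tray's rear edge is lifted more than 30 mm off the block (z of tray_foot in the frame of stand above 0.08 m).
It fails at once if the jar, dropper bottle or slide box is pushed more than 30 mm or knocked over (distance of any of jar, dropper, slidebox from where it was at the start of the episode above 0.03 m or angle between any of jar, dropper's own z axis and vertical above 0.5 rad).
It also fails if it takes over 48 s, if anything falls off the work surface, if the arm or the gripper's body presses on something with over 40 N, if the wrist force passes 120 N, or if a joint passes its speed limit or range.

ROBOT

A 7-joint arm with a two-finger parallel gripper is mounted at the origin on the work surface. World frame = base frame: x ahead of the robot, y to its left, z up, the work surface at z = 0. Lengths are in mm, angles in rad, forces in N, time in s.
With the tool pointing down it reaches from about 400 to 900 mm from the base axis. Payload 5.5 kg.
Tool frame: the origin (TCP) lies midway between the tips of the shut fingers; the grasp point (between the pads) lies 19 mm behind it (env.grip_depth is the distance from the TCP to the grasp point, in mm); z points along the fingers, y is the direction in which the jaws open and shut (so a half turn about z gives the same grasp; the last joint's range is limited). The gripper opens to 92 mm and grips with 3 to 60 N. Pads are 19 mm wide; open, the fingers measure 130 mm over their backs; the gripper's body (75 mm by 190 mm) begins 47 mm behind the grasp point.
Start: joints at [1.4, 0.501, -0.427, 1.55, 0.221, 1.138, -0.21], TCP at [273.241, -589.779, 226.729] pointing down, gripper open.
Joint ranges: [-2.88, 2.88], [-0.31, 2.03], [-1.54, 1.56], [0.2, 2.42], [-1.41, 4.55], [0.19, 2.02], [-2.57, 2.57]. Speed limits (rad/s): [2.57, 2.57, 3.14, 3.14, 3.14, 3.14, 3.14].

INTERFACE

Orientations are given as a 3x3 rotation matrix whose columns are the frame's x, y, z axes.
In Python, from workcell import env gives the robot as it stands.
- The arm moves only by the tool step_arm, never from a script. Its argument "rows" is one flat list of numbers, 7 for each row, row after row: the shift along the tool's x, y, z each as a share of 150 mm, from -1 to 1, then the turn, a rotation vector about the tool's x, y, z each as a share of 30 degrees, from -1 to 1, then the opening, from 0 (shut) to 1 (fully open). A call has 1 to 8 rows; each row is the pose to reach, as a shift and turn from the pose measured when the call began, along the tool's axes at that moment; what a row does not reach only later rows make up. A row lasts 1/10 s, in which the tool goes at most 50 mm and 8.59 degrees, less where a joint would pass 70% of its speed; a pose out of reach is approached as far as the arm can. A call with a number of a shift or a turn outside -1 to 1 is refused whole. A call with a gripper value outside its range is refused whole. The fingers move at their own pace and stop on an object; the grip force is fixed at half the most. Time passes only in rows, so rows that repeat a pose let the fingers close. It gives the time, the measured TCP pose, the force and the opening at its end, in the units of the state.
- env.get_state(): the state, without advancing time (a new reading comes with each control period).
- env.capture(name): name is "scene" or "top" or "wrist"; returns (picture, depth): 420x560x3 uint8, red, green, blue; 420x560 float32, mm along the optical axis (not along the pixel's ray), 0 where there is no reading.
- env.camera_info(name): a dict with "intrinsics" (3x3 intrinsics, pixels), "dist_coeffs" ([k1, k2, p1, p2, k3] as OpenCV has them; the pictures are not rectified), "R" (3x3) and "t" (3): a world point X has camera coordinates R X + t; the wrist camera has in their place "mount" (4x4, takes a point from camera to tool coordinates, whose origin is the TCP and whose axes are the flange's). Camera axes: x right, y down, z forward; pixel columns grow to the right and rows downward; lengths in mm; the calibration is good to about 2 mm. A picture is of the moment at which its call begins: read the wrist's pose just before it. camera_info takes no time and is no camera call.
- env.sign_off(): hands the job in, once; it reports no verdict.
Trained networks look in the newest picture that a camera, given by its name, has taken for a name from the list of things; names that differ only in an ending like _2 or _b are one class to them, and where a whole thing is asked for, a point or a joint stands for the part that bears it (a point fixed in the world has none). Each returns a list of dicts, best first, with "p" (0 to 1); they miss things now and then, are a little off and sometimes report something else, mostly with a low value. They report only what shows in the picture. A call takes as long as a camera call. They do not tell look-alikes from the thing itself.
- env.search_frame(target, camera): "bbox" ([left, top, right, bottom] in pixels, round what is visible of it).
The state is a dict: "time_s": time; "q": joint angles; "qvel": joint speeds; "joint_torque": joint torques, N m; "ee_pos": TCP position; "tcp_rot": TCP orientation; "contact_force": force on the tool from outside, world axes, zero at the start; "moment": the same for the moment, N m; "finger_gap": opening from 0.0 (shut) to 1.0 (fully open).
Only numpy, scipy, OpenCV 4.12 (cv2) and the standard library are available. Lean on these libraries where they do the work, as an engineer would, in place of code of your own. Each camera call takes 0.05 s, during which the arm holds its last target. There are 200 camera calls.

## Working session

There is one attempt and no reset: what is moved stays moved. The work goes in short steps, Python scripts to look and compute and a tool call to move; the robot and the scene stay as the last step left them, time stands still between calls to the robot, and variables do not carry over. Pictures are saved under pics/ and viewed, about 8 in all and at most 12, crops included, and the job is handed in when it is done.

Besides the shell and the picture viewer there is one more tool, called after "Emit:" as name(argument=value, ...) on one line, values as JSON. step_arm: Moves the arm, as the interface text tells. Its arguments: {"type":"object","properties":{"rows":{"type":"array"}},"required":["rows"]}

```bash
mkdir -p pics; ls; cat > h.py <<'E'
import numpy as np, cv2
from workcell import env
def cap(n):
    s=env.get_state(); p,d=env.capture(n); return s,p,d
def world(n,s,d,uv):
    """uv list -> world points using depth median 3x3"""
    ci=env.camera_info(n); K=np.array(ci["intrinsics"]); D=np.array(ci["dist_coeffs"])
    uv=np.array(uv,float).reshape(-1,1,2)
    n_=cv2.undistortPoints(uv,K,D).reshape(-1,2)
    out=[]
    for (u,v),(x,y) in zip(uv.reshape(-1,2),n_):
        z=d[int(round(v)),int(round(u))]; out.append([x*z,y*z,z])
    c=np.array(out)
    if n=="wrist":
        M=np.array(ci["mount"]); t=c@M[:3,:3].T+M[:3,3]
        return t@np.array(s["tcp_rot"]).T+np.array(s["ee_pos"])
    return (c-np.array(ci["t"]))@np.array(ci["R"])
def save(name,p): cv2.imwrite("pics/"+name,p[:,:,::-1])
E
python3 - <<'E'
from h import *
for n in("scene","top"):
    s,p,d=cap(n); save(n+"0.png",p); np.save(n+"_d.npy",d); np.save(n+"_p.npy",p)
    for t in("tray","stand","jar","dropper","slidebox"):
        print(n,t,[(np.round(r["bbox"]).tolist(),round(r["p"],2)) for r in env.search_frame(t,n)[:3]])
a=cv2.imread("pics/scene0.png");b=cv2.imread("pics/top0.png")
print(env.get_state()["time_s"])
E
```

```text
pics
scene tray [([263.0, 110.0, 390.0, 272.0], 0.75), ([124.0, 170.0, 204.0, 241.0], 0.69), ([242.0, 179.0, 344.0, 256.0], 0.66)]
scene stand [([267.0, 113.0, 393.0, 271.0], 0.89)]
scene jar [([356.0, 117.0, 385.0, 165.0], 0.86), ([263.0, 106.0, 392.0, 272.0], 0.27)]
scene dropper [([319.0, 265.0, 344.0, 310.0], 0.85)]
scene slidebox [([374.0, 176.0, 447.0, 261.0], 0.96)]
top tray [([225.0, 153.0, 319.0, 235.0], 0.89), ([320.0, 107.0, 397.0, 184.0], 0.72), ([335.0, 235.0, 413.0, 305.0], 0.62)]
top stand [([180.0, 134.0, 284.0, 279.0], 0.77)]
top jar [([132.0, 243.0, 176.0, 278.0], 0.67)]
top dropper [([259.0, 108.0, 284.0, 141.0], 0.61)]
top slidebox [([134.0, 120.0, 196.0, 211.0], 0.63)]
0.6
```

View pics/scene0.png

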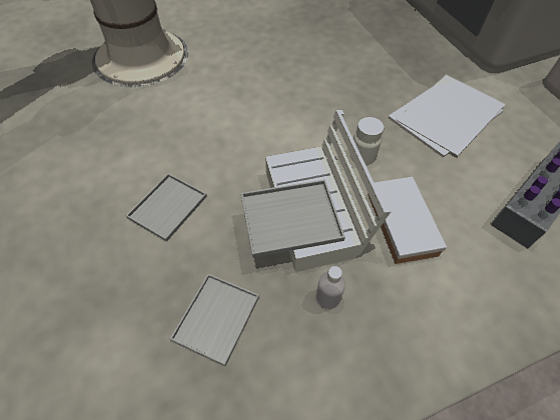

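View pics/top0.png

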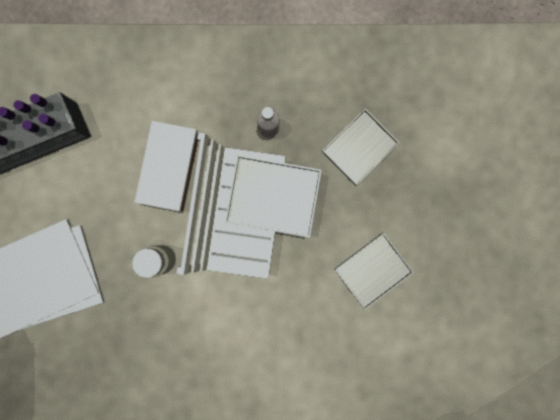

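The scene view shows the tray on the stand at about (293,220), with two smaller trays on the bench as decoys. The top view shows tray corners near (239,158), (321,169), (309,237) and (228,224), and rails to the left at x≈205. Next I measure these.

```bash
cat >> h.py <<'E'
def onz(n,uv,z,s=None):
    ci=env.camera_info(n); K=np.array(ci["intrinsics"]); D=np.array(ci["dist_coeffs"])
    x=cv2.undistortPoints(np.array(uv,float).reshape(-1,1,2),K,D).reshape(-1,2)
    r=np.c_[x,np.ones(len(x))]
    if n=="wrist":
        M=np.array(ci["mount"]);Rt=np.array(s["tcp_rot"]); dirs=r@(Rt@M[:3,:3]).T; C=Rt@M[:3,3]+np.array(s["ee_pos"])
    else:
        R=np.array(ci["R"]); C=-R.T@np.array(ci["t"]); dirs=r@R
    return C+dirs*((z-C[2])/dirs[:,2])[:,None]
def cloud(n,s,d):
    v,u=np.where(d>0); uv=np.c_[u,v]; return world(n,s,d,uv),uv
E
python3 - <<'E'
from h import *
d=np.load("top_d.npy")
P,uv=cloud("top",None,d)
np.set_printoptions(precision=1,suppress=True)
c=onz("top",[(239,158),(321,169),(309,237),(228,224)],62); print("tray",c,np.linalg.norm(np.diff(c,axis=0),axis=1))
print("blk",onz("top",[(284,155),(268,277),(224,148),(206,269)],50))
# rect from depth: tray rim/floor
Q=P[:,:2]; roi=(uv[:,0]>170)&(uv[:,0]<330)&(uv[:,1]>125)&(uv[:,1]<285)
for lo,hi in((20,200),(45,56),(56,70),(70,145)):
    m=roi&(P[:,2]>lo)&(P[:,2]<hi); print(lo,hi,m.sum(), cv2.minAreaRect(Q[m].astype(np.float32)), np.median(P[m,2]))
for n,(u,v) in dict(tray=(275,197),blk=(240,255),bench=(300,300),jar=(147,263),drop=(268,113),sb=(165,165)).items(): print(n,world("top",None,d,[(u,v)]))
# top rail line
m=roi&(P[:,2]>125)
A=P[m]; vx,vy,x0,y0=cv2.fitLine(A[:,:2].astype(np.float32),cv2.DIST_HUBER,0,.01,.01).ravel(); print("rail",vx,vy,x0,y0, A.min(0),A.max(0))
s=env.get_state(); print(s["ee_pos"],np.array(s["tcp_rot"]))
ci=env.camera_info("wrist"); print(np.array(ci["mount"]),ci["intrinsics"])
E
```

```text
tray [[674.3 199.9  62. ]
 [653.9  56.6  62. ]
 [535.3  79.2  62. ]
 [559.2 219.5  62. ]] [144.8 120.8 142.3]
blk [[681.4 121.   50. ]
 [465.7 151.2  50. ]
 [694.7 227.7  50. ]
 [480.9 259.7  50. ]]
20 200 14971 ((602.9698486328125, 192.91705322265625), (268.37908935546875, 274.24560546875), 89.44243621826172) 52.66406079857782
45 56 9613 ((600.1216430664062, 156.00408935546875), (174.33425903320312, 268.6005554199219), 81.4512939453125) 52.0826315541359
56 70 1466 ((600.7863159179688, 158.6409149169922), (186.63845825195312, 267.03436279296875), 81.97686767578125) 62.8645387851854
70 145 2194 ((621.287109375, 247.28280639648438), (86.59663391113281, 279.7485046386719), 63.89528274536133) 122.8002873092591
tray [[606.2 137.7  52.5]]
blk [[504.6 200.2  49.3]]
bench [[415.8  92.6   0.4]]
jar [[495.7 350.4  85.1]]
drop [[741.7 147.8 100.9]]
sb [[667.6 336.5  34.1]]
rail 0.9888744 -0.1487529 590.62573 262.47647 [483.2 243.4 125. ] [700.7 288.3 139. ]
[ 273.3 -589.8  226.7] [[ 0.9  0.4  0. ]
 [ 0.4 -0.9  0. ]
 [ 0.   0.  -1. ]]
[[   0.    -1.    -0.3   83.4]
 [   1.     0.    -0.    -0.5]
 [   0.    -0.3    1.  -156.8]
 [   0.     0.     0.     1. ]] [[352.4   0.  277. ]
 [  0.  352.4 210.7]
 [  0.    0.    1. ]]
```

```bash
cat > kin.py <<'E'
import numpy as np
from scipy.optimize import least_squares
from scipy.spatial.transform import Rotation as Ro
H=np.pi/2
DH=[(0,267,0),(0,0,-H),(0,293,H),(52.5,0,H),(77.5,342.5,H),(0,0,H),(76,97,-H)]
LO=np.array([-2.88,-.31,-1.54,.2,-1.41,.19,-2.57]);HI=np.array([2.88,2.03,1.56,2.42,4.55,2.02,2.57])
TOOL=0.
def fk(q,L=None,all=False):
    T=np.eye(4);o=[]
    for (a,d,al),t in zip(DH,q):
        ca,sa,c,s=np.cos(al),np.sin(al),np.cos(t),np.sin(t)
        T=T@np.array([[c,-s,0,a],[s*ca,c*ca,-sa,-d*sa],[s*sa,c*sa,ca,d*ca],[0,0,0,1]]);o.append(T[:3,3])
    p=T[:3,3]+T[:3,2]*(TOOL if L is None else L)
    return (p,T[:3,:3],o) if all else (p,T[:3,:3])
def ik(p,R,q0):
    def f(q):
        a,B=fk(q); return np.r_[(a-p)/100,Ro.from_matrix(B@R.T).as_rotvec(),.003*(q-q0)]
    r=least_squares(f,np.clip(q0,LO+.01,HI-.01),bounds=(LO+.03,HI-.03)); a,B=fk(r.x)
    return r.x,np.linalg.norm(a-p),np.degrees(np.linalg.norm(Ro.from_matrix(B@R.T).as_rotvec()))
E
python3 - <<'E'
from kin import *; from workcell import env
s=env.get_state(); q=np.array(s["q"]); p,R=fk(q,0)
np.set_printoptions(precision=2,suppress=True)
print(q,p,s["ee_pos"],R.T@(np.array(s["ee_pos"])-p),R.T@np.array(s["tcp_rot"]))
E
```

```text
[ 1.4   0.5  -0.43  1.55  0.22  1.14 -0.21] [289.28 513.17 312.6 ] [ 273.25 -589.77  226.73] [-999.66  457.73  123.59] [[ 0.77 -0.64  0.04]
 [ 0.64  0.77  0.  ]
 [-0.03  0.02  1.  ]]
```

```bash
python3 - <<'E'
from kin import *; from workcell import env; import itertools
s=env.get_state(); q=np.array(s["q"]); X=np.array(s["tcp_rot"]); np.set_printoptions(precision=3,suppress=True)
print(repr(q),X,np.array(s["joint_torque"]))
for sg in itertools.product([1,-1],repeat=4):
    S=np.array([1,1,sg[0],1,sg[1],1,1])
    for o5 in (0,np.pi):
        for sg6 in (1,-1):
            Q=S*q; Q[4]+=o5; Q[5]*=sg6; Q[3]*=sg[2];Q[1]*=sg[3]
            p,R=fk(Q,0); print(S[[2,4]],sg[2:],round(o5),sg6,R[:,2],p,np.degrees(np.arctan2(R[1,0],R[0,0]))) if abs(R[2,2])>.995 else 0
E
```

```text
array([ 1.4  ,  0.501, -0.427,  1.55 ,  0.221,  1.138, -0.21 ]) [[ 0.907  0.42   0.   ]
 [ 0.42  -0.907  0.   ]
 [ 0.     0.    -1.   ]] [  0.001 -56.61   -5.807 -27.936  -0.067   0.021   0.   ]
[1 1] (1, 1) 0 1 [-0.021 -0.034 -0.999] [289.276 513.17  312.6  ] 64.68209016812156
[1 1] (1, 1) 3 -1 [-0.021 -0.034 -0.999] [197.079 392.475 318.637] -115.31790983187844
[1 1] (-1, -1) 0 -1 [ 0.021  0.034 -0.999] [-125.641 -241.644  229.981] 64.68209016812156
[1 1] (-1, -1) 3 1 [ 0.021  0.034 -0.999] [-217.837 -362.339  223.944] -115.31790983187845
[ 1 -1] (1, -1) 0 -1 [ 0. -0.  1.] [140.311  51.301 856.159] -138.95416296502142
[ 1 -1] (1, -1) 3 1 [ 0. -0.  1.] [231.588 172.843 856.154] 41.04583703497859
[ 1 -1] (-1, 1) 0 1 [-0.  0.  1.] [-185.416 -168.684  672.949] -138.95416296502142
[ 1 -1] (-1, 1) 3 -1 [-0.  0.  1.] [-94.139 -47.142 672.954] 41.04583703497858
[-1  1] (1, -1) 0 -1 [-0.  0.  1.] [-115.057   95.293  856.159] -84.69013066065627
[-1  1] (1, -1) 3 1 [-0.  0.  1.] [-160.404  240.371  856.154] 95.30986933934375
[-1  1] (-1, 1) 0 1 [ 0. -0.  1.] [ 118.286 -221.002  672.949] -84.69013066065624
[-1  1] (-1, 1) 3 -1 [ 0. -0.  1.] [ 72.939 -75.924 672.954] 95.30986933934376
[-1 -1] (1, 1) 0 1 [ 0.008 -0.039 -0.999] [-100.892  580.383  312.6  ] 119.88340471786287
[-1 -1] (1, 1) 3 -1 [ 0.008 -0.039 -0.999] [-54.395 435.796 318.637] -60.11659528213712
[-1 -1] (-1, -1) 0 -1 [-0.008  0.039 -0.999] [  37.543 -269.755  229.981] 119.88340471786289
[-1 -1] (-1, -1) 3 1 [-0.008  0.039 -0.999] [  84.04  -414.343  223.944] -60.11659528213713
```

Emit:
step_arm(rows=[0.9, -0.6, 0, 0, 0, -0.95, 1, 0.9, -0.6, 0, 0, 0, -0.95, 1, 0.9, -0.6, 0, 0, 0, -0.95, 1, 0.9, -0.6, 0, 0, 0, -0.95, 1])

```text
time_s: 1.0
ee_pos: [362.5, -445.0, 227.4]
tcp_rot: [[0.586, 0.81, 0.002], [0.81, -0.586, 0.002], [0.003, 0.001, -1.0]]
contact_force: [0.3, 0.7, -0.1]
finger_gap: 1.005
```

```bash
cat > log.py <<'E'
from workcell import env; import json,numpy as np
np.set_printoptions(precision=3,suppress=True)
s=env.get_state(); open("log.jsonl","a").write(json.dumps({k:np.array(s[k]).tolist() for k in("q","ee_pos","tcp_rot")})+"\n")
print(s["time_s"],np.array(s["q"]),np.array(s["ee_pos"]),np.array(s["tcp_rot"]),np.array(s["contact_force"]),s["finger_gap"])
E
python3 log.py
```

```text
1.0 [ 1.314  0.392 -0.599  1.742  0.243  1.083  0.01 ] [ 362.549 -445.022  227.424] [[ 0.586  0.81   0.002]
 [ 0.81  -0.586  0.002]
 [ 0.003  0.001 -1.   ]] [ 0.256  0.747 -0.051] 1.005114346088769
```

Emit:
step_arm(rows=[1, -0.1, 0, 0, 0, -0.93, 1, 1, -0.1, 0, 0, 0, -0.93, 1, 1, -0.1, 0, 0, 0, -0.93, 1, 1, -0.1, 0, 0, 0, -0.93, 1])

```text
time_s: 1.4
ee_pos: [442.2, -308.0, 228.8]
tcp_rot: [[0.125, 0.992, 0.005], [0.992, -0.125, 0.004], [0.004, 0.004, -1.0]]
contact_force: [-0.2, 0.3, 0.5]
finger_gap: 0.999
```

```bash
python3 log.py
```

```text
1.4 [ 1.186  0.357 -0.764  1.822  0.273  1.069  0.195] [ 442.196 -307.965  228.838] [[ 0.125  0.992  0.005]
 [ 0.992 -0.125  0.004]
 [ 0.004  0.004 -1.   ]] [-0.165  0.31   0.47 ] 0.9985411778711292
```

Emit:
step_arm(rows=[0.8, 0.6, 0, 0, 1, 0, 1, 0.8, 0.6, 0, 0, 1, 0, 1, 0.8, 0.6, 0, 0, 1, 0, 1, 0.8, 0.6, 0, 0, 1, 0, 1])

```text
time_s: 1.8
ee_pos: [549.5, -196.8, 230.4]
tcp_rot: [[0.102, 0.992, 0.068], [0.854, -0.122, 0.506], [0.511, 0.007, -0.86]]
contact_force: [-0.4, 0.7, -0.4]
finger_gap: 1.001
```

```bash
python3 log.py; cat > fit.py <<'E'
import numpy as np, json, itertools
from scipy.optimize import least_squares
from scipy.spatial.transform import Rotation as Ro
D=[json.loads(l) for l in open("log.jsonl")]
D.append(dict(q=[1.4,.501,-.427,1.55,.221,1.138,-.21],ee_pos=[273.241,-589.779,226.729],tcp_rot=[[.907,.42,0],[.42,-.907,0],[0,0,-1]]))
rz=lambda a:Ro.from_euler('z',a).as_matrix(); ry=lambda a:Ro.from_euler('y',a).as_matrix()
def chain(q,sg,off):
    q=np.array(q); s1,s3,s5,s7=sg; b,c=off
    A=[rz(s1*q[0]+b)]; 
    for M in (ry(q[1]),rz(s3*q[2]),ry(q[3]),rz(s5*q[4]),ry(q[5]),rz(s7*q[6]+c)): A.append(A[-1]@M)
    return A
if __name__=="__main__":
    res=[]
    for sg in itertools.product([1,-1],repeat=4):
      for b0 in(-2.,0,2.):
        f=lambda x:np.concatenate([Ro.from_matrix(chain(d["q"],sg,x)[-1].T@np.array(d["tcp_rot"])).as_rotvec() for d in D])
        r=least_squares(f,[b0,0]); res.append((r.cost,sg,r.x))
    res.sort(key=lambda t:t[0]); 
    for t in res[:4]: print(t)
    _,sg,x=res[0]
    # linear position model: p = [0,0,d1]+A2*(a,0,L1)+A4*(a,0,L2)+A6/7*(a,0,L3)
    rows=[];y=[]
    for d in D:
        A=chain(d["q"],sg,x)
        rows.append(np.c_[[0,0,1],A[2][:,[0,2]],A[4][:,[0,2]],A[5][:,0],A[6][:,2]]); y.append(d["ee_pos"])
    M=np.vstack(rows);y=np.concatenate(y)
    # ridge
    k=np.linalg.lstsq(np.r_[M,.02*np.eye(7)],np.r_[y,.02*np.array([330,0,400,0,400,0,300.])],rcond=None)[0]; print(k,np.abs(M@k-y).max(),np.linalg.svd(M)[1])
    json.dump(dict(sg=sg,x=list(x),k=list(k)),open("model.json","w"))
E
python3 fit.py
```

```text
1.8 [ 1.172  0.667 -0.865  1.588 -0.028  1.23   0.28 ] [ 549.479 -196.752  230.38 ] [[ 0.102  0.992  0.068]
 [ 0.854 -0.122  0.506]
 [ 0.511  0.007 -0.86 ]] [-0.36   0.74  -0.374] 1.000767231413252
(np.float64(3.69408607405962e-07), (-1, -1, -1, -1), array([-8.44910575e-05,  1.57088082e+00]))
(np.float64(3.694086074061139e-07), (-1, -1, -1, -1), array([-8.44909685e-05,  1.57088082e+00]))
(np.float64(3.694086074064031e-07), (-1, -1, -1, -1), array([6.28310082, 1.57088082]))
(np.float64(0.06983064217725679), (1, -1, -1, -1), array([-2.44180761,  1.66851781]))
[296.51663655 -17.29923098 596.02451466 -57.08283801 427.57830688
   9.99630749 475.21915236] 7.642318390578566 [3.95893711 3.4556494  0.47139244 0.35671563 0.15590324 0.08651125
 0.06369699]
```

```bash
python3 - <<'E'
from fit import *
m=json.load(open("model.json"))
def build(cols):
    R=[]
    for d in D:
        A=chain(d["q"],m["sg"],m["x"]); C={'d1':np.array([0,0,1.])}
        for i in range(7):
            for j,n in enumerate('xyz'): C[n+str(i)]=A[i][:,j]
        R.append(np.c_[tuple(C[c] for c in cols)])
    return np.vstack(R)
y=np.concatenate([d["ee_pos"] for d in D])
for cols in (['d1','z1','z3','z5'],['d1','z2','z4','z6'],['d1','z2','z4','z6','x2'],['d1','z2','z4','z6','x4'],['d1','z2','z4','z6','x5'],['d1','z2','z4','z6','y0'],['d1','z2','z4','z6','x2','x4'],['d1','z2','z4','z6','x2','x5'],['d1','z2','z4','z6','x4','x5'],['d1','z2','z4','z6','x0'],['d1','z2','z4','z6','y2','y4'],['d1','z2','z4','z6','x2','x3'],['d1','z2','z4','z6','x2','x3','x5']):
    M=build(cols);k=np.linalg.lstsq(M,y,rcond=None)[0]; print(cols,k.round(1),np.abs(M@k-y).max().round(2))
E
```

```text
['d1', 'z1', 'z3', 'z5'] [298.5 592.4 426.8 416.9] 7.95
['d1', 'z2', 'z4', 'z6'] [298.5 592.4 426.8 416.9] 7.95
['d1', 'z2', 'z4', 'z6', 'x2'] [299.  594.2 438.6 418.  -12. ] 8.02
['d1', 'z2', 'z4', 'z6', 'x4'] [295.5 594.  402.7 470.8 -49.9] 7.51
['d1', 'z2', 'z4', 'z6', 'x5'] [299.1 592.4 435.9 413.6   8.2] 7.97
['d1', 'z2', 'z4', 'z6', 'y0'] [336.9 514.6 474.1 363.9 -26.2] 2.7
['d1', 'z2', 'z4', 'z6', 'x2', 'x4'] [296.  597.8 420.2 485.5 -23.5 -61.5] 7.54
['d1', 'z2', 'z4', 'z6', 'x2', 'x5'] [298.2 595.2 428.1 425.1 -19.5 -16.3] 8.03
['d1', 'z2', 'z4', 'z6', 'x4', 'x5'] [297.2 594.5 433.2 471.6 -62.9  33.3] 7.46
['d1', 'z2', 'z4', 'z6', 'x0'] [323.  546.4 428.  399.7  19.1] 8.1
['d1', 'z2', 'z4', 'z6', 'y2', 'y4'] [346.8 515.7 458.2 375.  -28.8   7.1] 2.31
['d1', 'z2', 'z4', 'z6', 'x2', 'x3'] [297.3 548.9 436.7 424.3 -18.3 -53. ] 3.58
['d1', 'z2', 'z4', 'z6', 'x2', 'x3', 'x5'] [296.4 550.  424.6 432.5 -27.  -53.2 -18.7] 3.58
```

```bash
cat > kin.py <<'E'
from fit import *
m=json.load(open("model.json"))
LO=np.array([-2.88,-.31,-1.54,.2,-1.41,.19,-2.57]);HI=np.array([2.88,2.03,1.56,2.42,4.55,2.02,2.57])
cols=['z2','z4','z6','y2','y4']
def parts(A): return np.c_[np.array([0,0,1.]),A[2][:,2],A[4][:,2],A[6][:,2],A[2][:,1],A[4][:,1]]
K=np.linalg.lstsq(np.vstack([parts(chain(d["q"],m["sg"],m["x"])) for d in D]),np.concatenate([d["ee_pos"] for d in D]),rcond=None)[0]
def fk(q): A=chain(q,m["sg"],m["x"]); return parts(A)@K,A[6],A
def ik(p,R,q0):
    f=lambda q:(lambda a:np.r_[(a[0]-p)/100,Ro.from_matrix(a[1]@R.T).as_rotvec(),.003*(q-q0)])(fk(q))
    r=least_squares(f,np.clip(q0,LO+.03,HI-.03),bounds=(LO+.02,HI-.02)); a,B,A=fk(r.x)
    A_=A; wr=a-B[:,2]*K[3]; el=np.array([0,0,K[0]])+A[2][:,2]*K[1]
    return r.x,np.linalg.norm(a-p),np.degrees(np.linalg.norm(Ro.from_matrix(B@R.T).as_rotvec())),wr,el
h=np.array([.145,.989,0]);h/=np.linalg.norm(h);up=np.array([0,0,1.])
def RT(deg):
    t=np.radians(deg); z=h*np.cos(t)-up*np.sin(t); x=up*np.cos(t)+h*np.sin(t); return np.c_[x,np.cross(z,x),z]
E
python3 - <<'E'
from kin import *
np.set_printoptions(precision=2,suppress=True); print(K)
q0=np.array(D[-2]["q"])
for th in(50,40,30,20,10):
    q=q0
    for p in((572,-20,120),(585,40,35),(590,70,30),(600,110,60),(600,130,150),(612,200,190)):
        q,e,a,wr,el=ik(np.array(p,float),RT(th),q); print(th,p,q,round(e,1),round(a,1),"wrist",wr.round(),"elb",el.round())
E
```

```text
[346.84 515.66 458.18 374.96 -28.8    7.09]
50 (572, -20, 120) [ 1.04  0.82 -0.9   1.82 -0.11  0.85  0.23] 0.0 0.0 wrist [ 537. -258.  407.] elb [ 190. -325.  699.]
50 (585, 40, 35) [ 0.91  0.94 -0.84  1.86 -0.07  0.66  0.21] 0.0 0.0 wrist [ 550. -198.  322.] elb [ 257. -329.  650.]
50 (590, 70, 30) [ 0.86  0.95 -0.84  1.87 -0.08  0.61  0.18] 0.0 0.0 wrist [ 555. -168.  317.] elb [ 274. -317.  647.]
50 (600, 110, 60) [ 0.8   0.9  -0.86  1.87 -0.11  0.6   0.12] 0.0 0.0 wrist [ 565. -128.  347.] elb [ 280. -290.  668.]
50 (600, 130, 150) [ 0.82  0.75 -0.94  1.87 -0.17  0.71  0.04] 0.0 0.0 wrist [ 565. -108.  437.] elb [ 239. -258.  724.]
50 (612, 200, 190) [ 0.71  0.69 -0.96  1.84 -0.21  0.7  -0.06] 0.0 0.0 wrist [577. -38. 477.] elb [ 248. -215.  744.]
40 (572, -20, 120) [ 1.13  0.95 -0.94  1.79 -0.17  0.91  0.34] 0.0 0.0 wrist [ 530. -304.  361.] elb [ 180. -378.  648.]
40 (585, 40, 35) [ 1.01  1.08 -0.89  1.82 -0.14  0.72  0.35] 0.0 0.0 wrist [ 543. -244.  276.] elb [ 241. -384.  591.]
40 (590, 70, 30) [ 0.97  1.08 -0.89  1.84 -0.15  0.66  0.33] 0.0 0.0 wrist [ 548. -214.  271.] elb
[... 1842 characters left out ...]
 1.24  1.35 -0.98  1.65 -0.3   1.13  0.58] 0.0 0.0 wrist [ 518. -385.  185.] elb [ 162. -476.  459.]
10 (585, 40, 35) [ 1.16  1.49 -0.94  1.63 -0.27  1.01  0.65] 0.0 0.0 wrist [ 531. -325.  100.] elb [ 207. -471.  390.]
10 (590, 70, 30) [ 1.13  1.5  -0.95  1.66 -0.28  0.95  0.65] 0.0 0.0 wrist [ 536. -295.   95.] elb [ 220. -465.  381.]
10 (600, 110, 60) [ 1.09  1.47 -0.99  1.71 -0.31  0.88  0.62] 0.0 0.0 wrist [ 546. -255.  125.] elb [ 236. -456.  397.]
10 (600, 130, 150) [ 1.11  1.35 -1.08  1.8  -0.38  0.84  0.55] 0.0 0.0 wrist [ 546. -235.  215.] elb [ 224. -450.  461.]
10 (612, 200, 190) [ 1.03  1.31 -1.16  1.85 -0.43  0.72  0.51] 0.0 0.0 wrist [ 558. -165.  255.] elb [ 256. -428.  479.]
```

Emit:
step_arm(rows=[0.51, 0.05, 0.95, 0, 1, 0, 0.7, 0.51, 0.05, 0.95, 0, 1, 0, 0.7, 0.51, 0.05, 0.95, 0, 1, 0, 0.7, 0.51, 0.05, 0.95, 0, 1, 0, 0.7, 0.51, 0.05, 0.95, 0, 1, 0, 0.7])

```text
time_s: 2.3
ee_pos: [572.0, -59.4, 142.2]
tcp_rot: [[0.061, 0.992, 0.107], [0.48, -0.123, 0.869], [0.875, -0.001, -0.484]]
contact_force: [-0.2, -0.7, -0.4]
finger_gap: 0.705
```

```bash
python3 log.py; python3 - <<'E'
from h import *
s,p,d=cap("wrist"); save("w1.png",p); np.save("w1_d.npy",d)
import pickle; pickle.dump(s,open("w1_s.pkl","wb"))
E
```

```text
2.3 [ 1.193  1.072 -0.941  1.656 -0.227  1.105  0.446] [572.038 -59.359 142.164] [[ 0.061  0.992  0.107]
 [ 0.48  -0.123  0.869]
 [ 0.875 -0.001 -0.484]] [-0.195 -0.73  -0.427] 0.7050312198671139
```

View pics/w1.png

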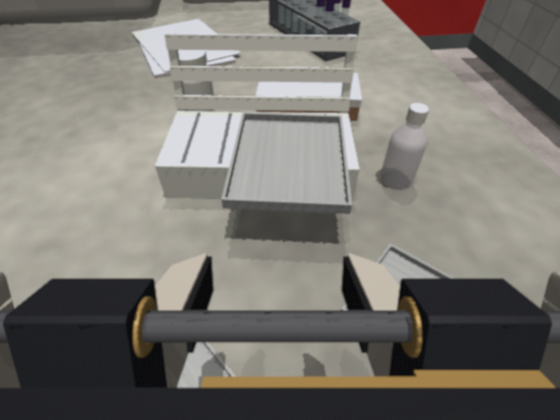

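The wrist view looks straight at the tray. Its front rim corners are near (230,199) and (351,205), the rear ones near (242,116) and (348,115), and the dropper stands to the right, clear.

```bash
python3 - <<'E'
from h import *; import pickle
s=pickle.load(open("w1_s.pkl","rb")); np.set_printoptions(precision=1,suppress=True)
c=onz("wrist",[(230,198),(351,205),(347,115),(243,116)],62,s); print(c,np.linalg.norm(np.diff(c,axis=0),axis=1))
print("blk front",onz("wrist",[(163,163),(356,163)],50,s)); print("rail foot-ish",onz("wrist",[(175,113),(350,113)],50,s))
E
```

```text
[[543.9  77.7  62. ]
 [652.   55.   62. ]
 [686.6 200.6  62. ]
 [563.6 214.2  62. ]] [110.4 149.6 123.7]
blk front [[473.5 152.3  50. ]
 [678.6 126.3  50. ]]
rail foot-ish [[479.  251.3  50. ]
 [698.2 223.3  50. ]]
```

Emit:
step_arm(rows=[-0.17, 0.053, 0.877, 0, 0.2, 0, 0.7, -0.17, 0.053, 0.877, 0, 0.2, 0, 0.7, -0.17, 0.053, 0.877, 0, 0.2, 0, 0.7, -0.17, 0.053, 0.877, 0, 0.2, 0, 0.7, -0.17, 0.053, 0.877, 0, 0.2, 0, 0.7])

```text
time_s: 2.85
ee_pos: [596.0, 39.1, 60.1]
tcp_rot: [[0.043, 0.992, 0.115], [0.394, -0.123, 0.911], [0.918, 0.006, -0.396]]
contact_force: [0.1, -0.6, 0.5]
finger_gap: 0.7
```

Emit:
step_arm(rows=[-0.073, 0, 0.032, 0, 0, 0, 0.7, -0.033, 0, 0.124, 0, 0, 0, 0.7, 0.001, 0, 0.203, 0, 0, 0, 0.7, 0.016, 0, 0.24, 0, 0, 0, 0.7, 0.032, 0, 0.275, 0, 0, 0, 0.7, 0.04, 0, 0.295, 0, 0, 0, 0.7])

```text
time_s: 3.45
ee_pos: [601.5, 82.4, 48.5]
tcp_rot: [[0.043, 0.992, 0.115], [0.394, -0.123, 0.911], [0.918, 0.006, -0.396]]
contact_force: [0.5, -3.1, 1.5]
finger_gap: 0.698
```

Emit:
step_arm(rows=[0.013, 0, 0.031, 0, 0, 0, 0.7, 0.021, 0, 0.049, 0, 0, 0, 0.7, 0.032, 0, 0.073, 0, 0, 0, 0.7])

```text
time_s: 3.75
ee_pos: [602.8, 88.0, 48.0]
tcp_rot: [[0.044, 0.992, 0.117], [0.397, -0.125, 0.909], [0.917, 0.006, -0.399]]
contact_force: [-22.6, -47.7, 23.8]
finger_gap: 0.7
```

Emit:
step_arm(rows=[-0.048, 0, -0.11, 0, 0, 0, 0.7, -0.182, 0, -0.051, 0, 0, 0, 0.7, -0.182, 0, -0.051, 0, 0, 0, 0.7, -0.121, 0, 0.089, 0, 0, 0, 0.7, -0.06, 0, 0.23, 0, 0, 0, 0.7, -0.06, 0, 0.23, 0, 0, 0, 0.7])

```text
time_s: 4.35
ee_pos: [604.3, 120.9, 27.7]
tcp_rot: [[0.042, 0.993, 0.111], [0.394, -0.119, 0.912], [0.918, 0.005, -0.396]]
contact_force: [-0.7, 0.1, -1.2]
finger_gap: 0.7
```

```bash
python3 - <<'E'
from h import *
s,p,d=cap("wrist"); save("w2.png",p); print(s["contact_force"],s["ee_pos"])
E
```

```text
[-0.66153759  0.07304611 -1.19555779] [604.27116411 120.87763789  27.7247505 ]
```

View pics/w2.png

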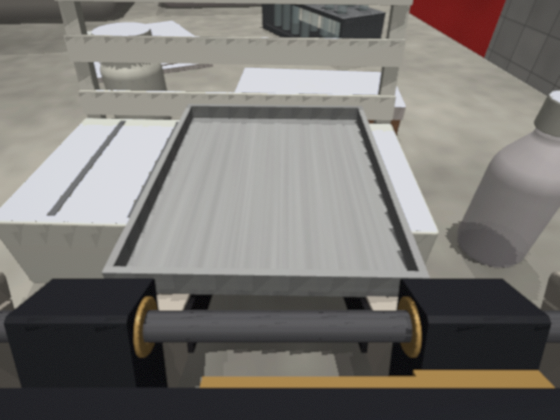

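The tray sits flush at the rails, with its rear rim near row 108 and the fingers under its front at about (180,300) and (370,300). Now I lift along the arc.

Emit:
step_arm(rows=[0.067, 0, -0.014, 0, 0, 0, 0.7, 0.133, 0, -0.028, 0, 0, 0, 0.7, 0.2, 0, -0.043, 0, 0, 0, 0.7, 0.266, 0, -0.057, 0, 0, 0, 0.7, 0.335, 0, -0.065, 0, 0, 0, 0.7, 0.404, 0, -0.073, 0, 0, 0, 0.7])

```text
time_s: 5.0
ee_pos: [606.3, 132.7, 87.9]
tcp_rot: [[0.043, 0.993, 0.113], [0.395, -0.121, 0.911], [0.918, 0.006, -0.398]]
contact_force: [-0.8, -2.1, -2.1]
finger_gap: 0.702
```

```bash
python3 - <<'E'
from h import *
s,p,d=cap("scene"); q=cv2.resize(p[90:290,190:460],None,fx=2.5,fy=2.5); save("s2.png",q); print(s["contact_force"],s["moment"],s["ee_pos"])
E
```

```text
[-0.79526483 -2.07828227 -2.12868816] [-1.51553409  0.22146806  0.05031972] [606.25019852 132.68657383  87.89585708]
```

View pics/s2.png

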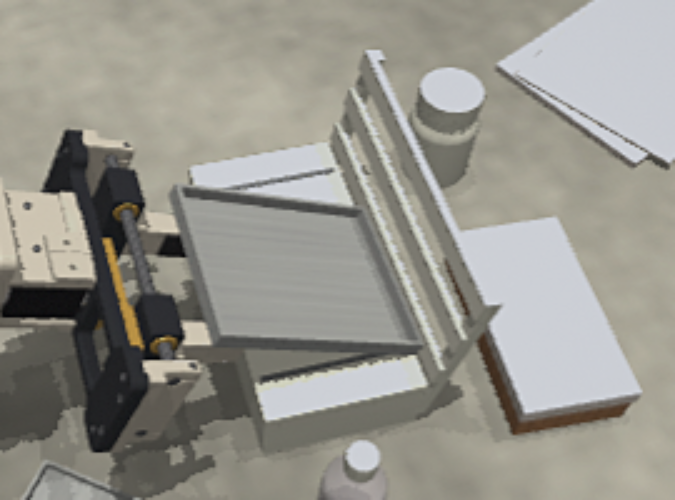

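The tray is tilting cleanly, its rear edge at the rails' foot (crop (390,340)) and its front raised by the fingers. I carry on.

Emit:
step_arm(rows=[0.128, 0, 0.01, 0, 0, 0, 0.7, 0.249, 0, 0.023, 0, 0, 0, 0.7, 0.322, 0, 0.057, 0, 0, 0, 0.7, 0.397, 0, 0.097, 0, 0, 0, 0.7, 0.461, 0, 0.142, 0, 0, 0, 0.7, 0.52, 0, 0.196, 0, 0, 0, 0.7, 0.571, 0, 0.261, 0, 0, 0, 0.7])

```text
time_s: 5.75
ee_pos: [614.5, 204.3, 153.5]
tcp_rot: [[0.041, 0.993, 0.112], [0.394, -0.119, 0.911], [0.918, 0.007, -0.396]]
contact_force: [-0.2, 0.2, -0.2]
finger_gap: 0.701
```

```bash
python3 - <<'E'
from h import *
s,p,d=cap("scene"); q=cv2.resize(p[90:290,190:460],None,fx=2.5,fy=2.5); save("s3.png",q); print(s["contact_force"],s["ee_pos"])
E
```

```text
[-0.18325822  0.238443   -0.24634093] [614.50319778 204.28223828 153.45449613]
```

View pics/s3.png

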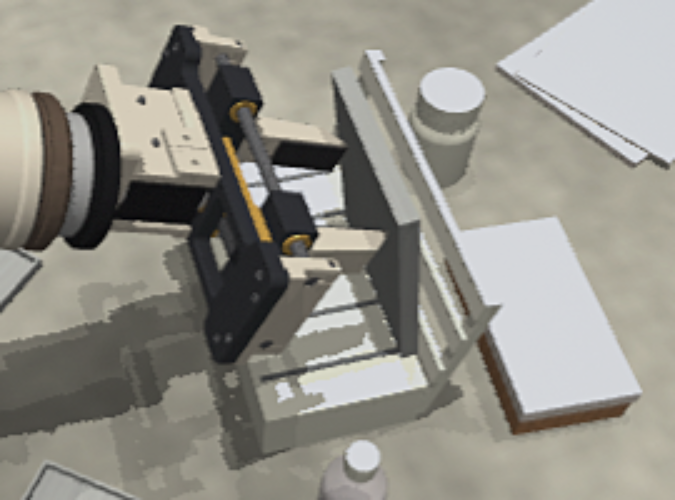

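The tray is nearly upright at (380,210) in the crop. I nudge it gently the rest of the way.

Emit:
step_arm(rows=[0.026, 0, 0.061, 0, 0, 0, 0.7, 0.048, 0, 0.11, 0, 0, 0, 0.7, 0.066, 0, 0.153, 0, 0, 0, 0.7])

```text
time_s: 6.1
ee_pos: [615.9, 233.1, 154.7]
tcp_rot: [[0.039, 0.993, 0.108], [0.392, -0.115, 0.913], [0.919, 0.007, -0.394]]
contact_force: [-0.4, 0.4, 0.2]
finger_gap: 0.707
```

Emit:
step_arm(rows=[0.018, 0, 0.043, 0, 0, 0, 0.7, 0.032, 0, 0.073, 0, 0, 0, 0.7, 0.04, 0, 0.092, 0, 0, 0, 0.7])

```text
time_s: 6.4
ee_pos: [617.6, 248.3, 154.5]
tcp_rot: [[0.039, 0.993, 0.108], [0.393, -0.115, 0.913], [0.919, 0.007, -0.394]]
contact_force: [-1.0, -2.5, -0.9]
finger_gap: 0.701
```

Emit:
step_arm(rows=[0.01, 0, 0.022, 0, 0, 0, 0.7, 0.01, 0, 0.022, 0, 0, 0, 0.7])

```text
time_s: 6.6
ee_pos: [618.1, 252.1, 154.4]
tcp_rot: [[0.039, 0.993, 0.108], [0.393, -0.115, 0.913], [0.919, 0.006, -0.394]]
contact_force: [1.2, -0.2, -0.7]
finger_gap: 0.697
```

Emit:
step_arm(rows=[-0.02, 0, -0.06, 0, 0, 0, 0.7, -0.08, 0, -0.2, 0, 0, 0, 0.7, -0.18, 0, -0.45, 0, 0, 0, 0.7, -0.3, 0, -0.7, 0, 0, 0, 0.7, -0.35, 0, -0.9, 0, 0, 0, 0.7, -0.35, 0, -0.9, 0, 0, 0, 0.7])

```text
time_s: 7.2
ee_pos: [604.1, 100.8, 158.4]
tcp_rot: [[0.043, 0.992, 0.117], [0.395, -0.125, 0.91], [0.918, 0.007, -0.398]]
contact_force: [0.0, -0.8, -0.7]
finger_gap: 0.7
```

```bash
python3 - <<'E'
from h import *
import pickle
s,p,d=cap("wrist"); save("w4.png",p); np.save("w4_d.npy",d); pickle.dump(s,open("w4_s.pkl","wb")); print(s["contact_force"],s["ee_pos"])
s2,p2,d2=cap("scene"); a=np.hstack([p,p2]); save("w4.png",cv2.resize(a,(800,300)))
E
```

```text
[ 0.03441255 -0.84013873 -0.73776109] [604.06096994 100.83515006 158.3622005 ]
```

View pics/w4.png

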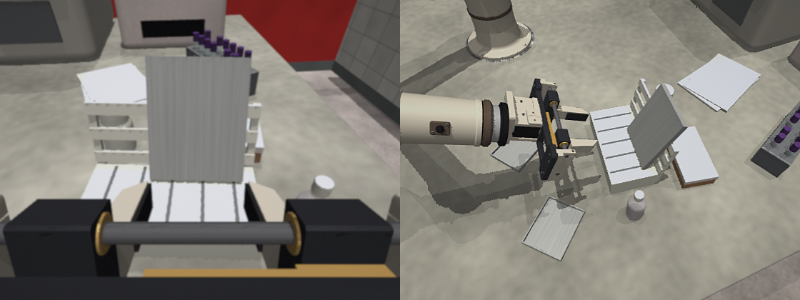

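The tray stands, leaning on the rails, at (200,115) in the wrist half, and the gripper is clear. Next I check its angle and foot from depth.

```bash
python3 - <<'E'
from h import *; import pickle
s=pickle.load(open("w4_s.pkl","rb")); d=np.load("w4_d.npy"); np.set_printoptions(precision=3,suppress=True)
v,u=np.mgrid[95:240:3,222:338:3]; P=world("wrist",s,d,np.c_[u.ravel(),v.ravel()]); P=P[d[v.ravel(),u.ravel()]>0]
c=np.median(P,0); P=P[np.abs(P-c).max(1)<120]; c=P.mean(0); n=np.linalg.svd(P-c)[2][2]; n*=np.sign(n[1])
print("n",n,"angle",np.degrees(np.arccos(n[2])),"res",np.std((P-c)@n),"zrange",P[:,2].min(),P[:,2].max())
for uv in((215,250),(345,252),(208,82),(348,80)):
    ci=env.camera_info("wrist"); 
    o=onz("wrist",[uv],50,s)[0]; o2=onz("wrist",[uv],300,s)[0]; t=((c-o)@n)/((o2-o)@n); print(uv,o+t*(o2-o))
h=np.array([.138,.99]); sc=np.array([581.2,190.6]); y=np.array([-.99,.138])
f=c.copy(); t=np.cross(n,[-1,0,0]); 
foot=c+ (50-c[2])/ (1) *np.array([-n[0]*n[2]/(n[0]**2+n[1]**2),-n[1]*n[2]/(n[0]**2+n[1]**2),1])
print("foot stand x",(foot[:2]-sc)@h,"y",(c[:2]-sc)@y,"yaw diff deg",np.degrees(np.arctan2(n[1],n[0])-np.arctan2(h[1],h[0])))
d2=None
for t_ in("jar","dropper","slidebox"):
    s3,p3,_=cap("top") if t_=="jar" else (0,0,0); print(t_,[np.round(r["bbox"]).tolist() for r in env.search_frame(t_,"top")[:1]])
print(env.get_state()["time_s"])
E
```

```text
n [ 0.135  0.894 -0.427] angle 115.30581941871073 res 0.687318756513773 zrange 63.757785217890245 179.13569698312926
(215, 250) [560.256 215.37   54.58 ]
(345, 252) [678.483 197.939  55.42 ]
(208, 82) [568.737 277.128 186.408]
(348, 80) [680.108 261.688 189.252]
foot stand x 18.82315553776725 y -33.7384482116044 yaw diff deg -0.6421800887807363
jar [[131.0, 244.0, 175.0, 278.0]]
dropper [[259.0, 106.0, 279.0, 141.0]]
slidebox [[132.0, 123.0, 196.0, 208.0]]
7.5
```

The depth fit gives a lean of 115° with the foot at stand x ≈ 19 mm, so the foot slid too far out. I'll push it back in low down, with a steeper tool.

Emit:
step_arm(rows=[-0.12, 0, 0.1, 0, -0.2, 0, 0.7, -0.22, 0, 0.3, 0, -0.4, 0, 0.7, -0.3, 0, 0.55, 0, -0.57, 0, 0.7, -0.347, 0, 0.81, 0, -0.57, 0, 0.7, -0.347, 0, 0.81, 0, -0.57, 0, 0.7, -0.347, 0, 0.81, 0, -0.57, 0, 0.7])

```text
time_s: 8.1
ee_pos: [610.0, 203.0, 64.1]
tcp_rot: [[0.066, 0.994, 0.086], [0.643, -0.108, 0.759], [0.763, 0.005, -0.646]]
contact_force: [-1.1, -0.2, 0.1]
finger_gap: 0.7
```

Emit:
step_arm(rows=[0.026, 0, 0.031, 0, 0, 0, 0.7, 0.052, 0, 0.061, 0, 0, 0, 0.7, 0.078, 0, 0.092, 0, 0, 0, 0.7, 0.086, 0, 0.102, 0, 0, 0, 0.7])

```text
time_s: 8.5
ee_pos: [612.7, 222.3, 64.1]
tcp_rot: [[0.066, 0.994, 0.087], [0.643, -0.109, 0.758], [0.763, 0.006, -0.646]]
contact_force: [0.2, -2.8, -0.7]
finger_gap: 0.7
```

Light contact force of about 3 N, so the tray is sliding; I continue until the force rises.

Emit:
step_arm(rows=[0.017, 0, 0.02, 0, 0, 0, 0.7, 0.026, 0, 0.031, 0, 0, 0, 0.7, 0.026, 0, 0.031, 0, 0, 0, 0.7])

```text
time_s: 8.8
ee_pos: [613.4, 226.0, 63.3]
tcp_rot: [[0.068, 0.994, 0.088], [0.644, -0.111, 0.757], [0.762, 0.005, -0.648]]
contact_force: [-5.6, -11.1, 4.7]
finger_gap: 0.701
```

Emit:
step_arm(rows=[-0.02, 0, -0.03, 0, 0, 0, 0.7, -0.06, 0, -0.1, 0, 0, 0, 0.7, -0.12, 0, -0.25, 0, 0, 0, 0.7, -0.2, 0, -0.5, 0, 0, 0, 0.7, -0.2, 0, -0.8, 0, 0, 0, 0.7, -0.2, 0, -1, 0, 0, 0, 0.7, -0.2, 0, -1, 0, 0, 0, 0.7])

```text
time_s: 9.5
ee_pos: [601.1, 88.0, 139.6]
tcp_rot: [[0.069, 0.993, 0.096], [0.646, -0.118, 0.754], [0.76, 0.01, -0.65]]
contact_force: [0.9, -0.4, -0.1]
finger_gap: 0.699
```

```bash
cat > chk.py <<'E'
from h import *; import sys
np.set_printoptions(precision=3,suppress=True)
s,p,d=cap("wrist"); save(sys.argv[1],p); print(s["time_s"],s["contact_force"],s["ee_pos"])
P,uv=cloud("wrist",s,d); hh=np.array([.138,.99]); sc=np.array([581.2,190.6]); yy=np.array([-.99,.138])
X=(P[:,:2]-sc)@hh; Y=(P[:,:2]-sc)@yy
m=(np.abs(Y+33)<45)&(X>10)&(X<100)&(P[:,2]>60)&(P[:,2]<200); Q=P[m]
for _ in range(4):
    c=Q.mean(0); n=np.linalg.svd(Q-c,full_matrices=False)[2][2]; n*=np.sign(n[1]); Q=P[m][np.abs((P[m]-c)@n)<4]
foot=c+(50-c[2])*np.array([-n[0]*n[2]/(n[0]**2+n[1]**2),-n[1]*n[2]/(n[0]**2+n[1]**2),1])
m2=(np.abs((P-c)@n)<5)&(P[:,2]>65)&(X>10)&(X<110)
print(len(Q),m.sum(),"angle",np.degrees(np.arccos(n[2])),"foot x",(foot[:2]-sc)@hh,"yaw",np.degrees(np.arctan2(n[1],n[0])-np.arctan2(hh[1],hh[0])),"y range",np.percentile(Y[m2],[1,99]),"zmax",P[m2,2].max())
E
python3 chk.py w5.png
```

```text
9.5 [ 0.853 -0.43  -0.082] [601.138  88.045 139.632]
18677 18677 angle 101.94171523221783 foot x 41.73776641985739 yaw -0.6018961455406089 y range [-87.315  30.578] zmax 183.9271906617615
```

View pics/w5.png

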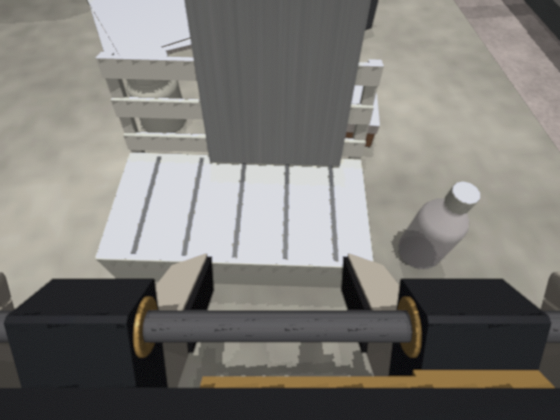

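The tray stands square, its foot along row 163 in the picture. The fit gives a lean of 101.9°, foot x of 42 mm, yaw of -0.6° and centre y of about -28 mm, and the gripper is well clear.

```bash
python3 - <<'E'
from h import *
cap("top")
for t in("jar","dropper","slidebox"): print(t,[np.round(r["bbox"]).tolist() for r in env.search_frame(t,"top")[:1]])
print(env.sign_off())
E
```

```text
jar [[132.0, 245.0, 177.0, 278.0]]
dropper [[258.0, 110.0, 282.0, 139.0]]
slidebox [[130.0, 120.0, 197.0, 208.0]]
the job is handed in; nothing more can be done
None
```

The tray now stands on its rear edge on the stand, leaning back against the rails with its open side towards them. I let go of it and handed the job in at about 10 s. I pushed it to the rails with the opened fingers, lifted its front edge from below along the arc, and tipped it up.

- **First check failed:** after tipping, the lean measured 115° (allowed 95 to 110°) and the foot was at stand x ≈ 19 mm (allowed 25 to 65 mm). The foot had slid out from the rails, so I pushed it back in low down.
- **Final check passed:** a depth fit gave:
  - lean 101.9°
  - foot at stand x ≈ 42 mm
  - tray about 0.6° off square
  - centre at y ≈ -28 mm
- **Other checks:** the gripper was over 100 mm away with no contact force. The jar, dropper bottle and slide box were found within a few pixels of their starting places in the top view.
- **Highest force:** about 58 N at the wrist, when the tray met the rails. That is under the 120 N wrist limit. I took it to act on the fingertips, not on the gripper's body, which has the 40 N limit, but I did not check that separately.

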